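# Roll the gift tube in front of the card stand

### The arm

A 7-joint arm with a two-finger parallel gripper is mounted at the origin on a cart in front of the work surface, level with it; the furniture and walls round the work are solid. World frame = base frame: x ahead of the robot, y to its left, z up, the work surface at z = 0. Lengths are in m, angles in rad, forces in N, time in s.
With the tool pointing down it reaches from about 0.425 to 0.95 m from the base axis. Payload 4.7 kg.
Tool frame: the origin (TCP) lies between the finger pads, 19 mm behind the fingertips; this is the grasp point; z points along the fingers, y is the line along which they close (so a half turn about z gives the same grasp; the last joint's range is limited). The gripper opens to 85 mm and grips with 20 to 120 N. Pads are 22 mm wide; open, the fingers measure 114 mm over their backs; the gripper's body (76 mm by 85 mm) begins 54 mm behind the grasp point. The pads swing forward as they close: fully open they stand 13 mm farther back than shut.
Start: joints at [-1.269, 0.469, -0.049, 1.532, 0.024, 1.141, -0.082], TCP at [0.219, 0.638, 0.25] pointing down, gripper open.
Joint ranges: [-2.59, 2.59], [-0.33, 1.99], [-1.39, 1.29], [0.1, 2.45], [-1.04, 4.18], [0.21, 1.99], [-2.66, 2.66]. Speed limits (rad/s): [2.57, 2.57, 3.14, 3.14, 3.14, 3.14, 3.14].

### API

Orientations are given as [roll, pitch, yaw] about the fixed x, y, z axes, in that order (R = Rz(yaw) Ry(pitch) Rx(roll)).
In Python, from bench import arm gives the robot as it stands.
- The arm moves only by the shell command python3 -m creep 'ROWS' [FORCE]. ROWS is JSON, a list of rows, each a list of 5 numbers: the opening, from 0 (shut) to 1 (fully open), then the shift along the world's x, y, z in mm, then the turn about the world's z in rad. A call has 1 to 20 rows; each row is the pose to reach, as a shift and turn from the pose commanded when the call began; what a row does not reach only later rows make up. A row lasts 1/10 s, in which the tool goes at most 50 mm and 8.59 degrees, less where a joint would pass 70% of its speed; a pose out of reach is approached as far as the arm can. A call with a gripper value outside its range is refused whole. The fingers move at their own pace and stop on an object; FORCE is the grip in N (left out, the last holds). Time passes only in rows, so rows that repeat a pose let the fingers close. It gives the time, the measured TCP pose, the force, the opening and the grip force at its end, in the units of the state.
- arm.observe(): the state, without advancing time (a new reading comes with each control period).
- arm.read_camera(name): name is "side" or "top" or "wrist"; returns (picture, depth): 480x640x3 uint8, red, green, blue; 480x640 float32, m along the optical axis (not along the pixel's ray), 0 where there is no reading.
- arm.calibration(name): a dict with "intrinsics" (3x3 intrinsics, pixels), "k1" (the pictures are not rectified: a ray, as slopes to the right and down, at radius r is drawn at 1 + k1 r^2 times it, then the intrinsics apply), "R" (3x3) and "t" (3): a world point X has camera coordinates R X + t. Camera axes: x right, y down, z forward; pixel columns grow to the right and rows downward; lengths in m; the calibration is good to about 2 mm. A picture is of the moment at which its call begins: read the wrist's pose just before it. calibration takes no time and is no camera call; for the wrist camera it gives the pose at the moment of the call.
- arm.sign_off(): hands the job in; it is judged then, once.
The state is a dict: "t": time; "q": joint angles; "qvel": joint speeds; "joint_torque": joint torques, N m; "tcp_pos": TCP position; "tcp_rot": TCP orientation; "wrist_force": force on the tool from outside, world axes, zero at the start; "moment": the same for the moment, N m; "grip_width": finger opening in m; "gripper_force": force on a finger pad.
Only numpy, scipy, OpenCV 4.12 (cv2) and the standard library are available. Lean on these libraries where they do the work, as an engineer would, in place of code of your own. Each camera call takes 0.05 s, during which the arm holds its last target. There are 200 camera calls.

### The job

The gift tube lying on the sideboard belongs in front of the card stand: roll it there by pushing on its upper half with your fingertips, without grasping, sliding or lifting it. Let it come to rest lying centred on the middle of the stand and pointing straight at it, then take your hand away. Leave the stand, the candle, the dropper bottle and the tin as they are.

Things in the scene. Friction and masses are not known exactly. Their poses are not given: they have to be found in the camera images.
- gift_tube: Loose brown card tube lying on the sideboard, white band, metal caps; 68 mm across, 170 long, 0.2 kg. Origin: its middle, on the axis (z = 34 mm); own x along the axis, y and z roll with it. Starts 115-175 mm left or right of the stand's middle line, near parallel to it. Glossy, slick (friction 0.25): rolls while a finger slides on it: pushed at 0.03 m/s it coasts few mm, at 0.1 15 mm.
- stand: Pine easel with a white card, fixed; 82 mm deep, 115 wide, 212 high. Origin: centre of its underside. Its x points away from the robot, y left; the front face is 41 mm from the origin toward -x. The tube belongs on its middle line (y = 0 in its frame), along its x, the tube's middle about 160 mm (130-200) before the origin.
- candle: Bystander: candle in a clear glass, 70 mm across, 78 high, upright, loose. Origin: centre of its underside. Stands 115-175 mm from the stand's middle line, across that line from where the tube starts, so a tube rolled too far hits it.
- dropper: Amber dropper bottle with black bulb, 36 mm in diameter, 100 mm high, upright and loose beside the stand; bystander. Origin: centre of its underside.
- tin: Round balm tin, 47 mm in diameter, 15 mm high, loose beside the stand, on its other side; bystander. Origin: centre of its underside.
Mind the look-alikes: they are no part of the job. Several things look just like the gift_tube: the one meant starts farthest to the robot's left.

How it is judged:
On the way:
1. the tube has rolled about half a turn (not slid) (angle between gift_tube's own z axis and vertical above 2.3 rad).
At the end, for the whole second after the job is handed in: The tube lies on the sideboard at rest, its middle within 12 mm of the stand's middle line and 130 to 200 mm in front of the stand's origin, its axis within 0.14 rad of the stand's x (y of gift_tube in the frame of stand between -0.012 and 0.012 m and x of gift_tube in the frame of stand between -0.2 and -0.13 m and angle between the x axis of gift_tube and the x axis of stand, either way round below 0.14 rad and height (world z) of gift_tube between 0.029 and 0.039 m and linear speed of gift_tube below 0.01 m/s); the robot touches nothing.
It fails at once if the tube is lifted or tipped up (height (world z) of gift_tube above 0.046 m or angle between gift_tube's own x axis and vertical below 1.3 rad or angle between gift_tube's own x axis and vertical above 1.84 rad).
It fails at once if the fingers push the tube low down, with the fingertips clearly below its mid-height (TCP under 34 mm) (contact force between the fingers and gift_tube above 0.3 N and height (world z) of the grasp point below 0.034 m).
It fails at once if a bystander is moved by more than 12 mm (distance of any of candle, dropper, tin from where it was at the start of the episode above 0.012 m).
It fails at once if the tube is pressed hard, over 25 N (contact force between the fingers and gift_tube above 25 N).
It fails at once if the stand is knocked by the robot or the tube (contact force between any of the arm, the fingers, gift_tube and stand above 1 N).
It also fails if it takes over 45 s, if anything falls off the work surface, if the arm or the gripper's body presses on something with over 40 N, if the wrist force passes 120 N, or if a joint passes its speed limit or range.

## Working session

There is one attempt and no reset: what is moved stays moved. The work goes in short steps, Python scripts to look and compute and a shell command to move; the robot and the scene stay as the last step left them, time stands still between calls to the robot, and variables do not carry over. Pictures are saved under pics/ and viewed, at most 10 in all, crops included, and the job is handed in when it is done.

```bash
mkdir -p pics; ls; cat > h.py <<'E'
import numpy as np, cv2
from bench import arm
def snap(n):
    c=arm.calibration(n); im,d=arm.read_camera(n); return c,im,d
def pts(c,uv,z=None,d=None):
    """world points of pixels: on plane z or by depth"""
    uv=np.array(uv,float).reshape(-1,2); K=np.array(c["intrinsics"]);R=np.array(c["R"]);t=np.array(c["t"])
    s=np.c_[(uv[:,0]-K[0,2])/K[0,0],(uv[:,1]-K[1,2])/K[1,1]]; q=s.copy()
    for _ in range(20): q=s/(1+c["k1"]*(q**2).sum(1,keepdims=True))
    r=np.c_[q,np.ones(len(q))]
    o=-R.T@t; w=r@R
    if d is not None: return o+w*np.array(d).reshape(-1,1)
    return o+w*((z-o[2])/w[:,2:3])
E
python3 - <<'E'
from h import *
for n in("top","side"):
    c,im,d=snap(n); cv2.imwrite(f"pics/{n}0.png",im[:,:,::-1]); np.savez(f"{n}0.npz",im=im,d=d); print(n,-np.array(c["R"]).T@c["t"],(d>0).mean())
E
```

```text
pics
top [0.38066467 0.16655339 0.97955719] 0.996171875
side [0.61357389 1.10461741 0.67822709] 0.99591796875
```

View pics/top0.png

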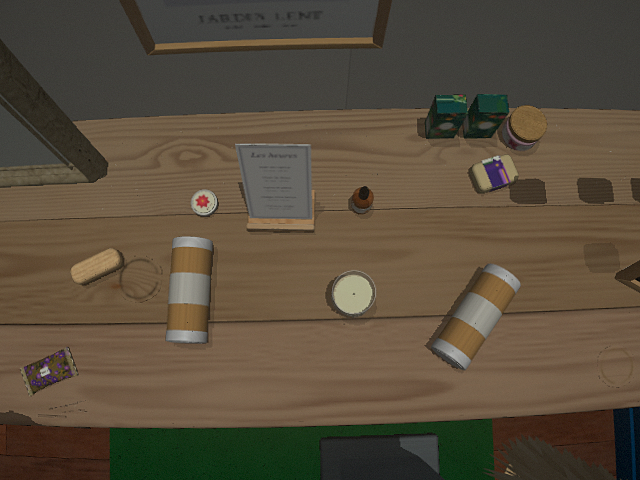

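View pics/side0.png

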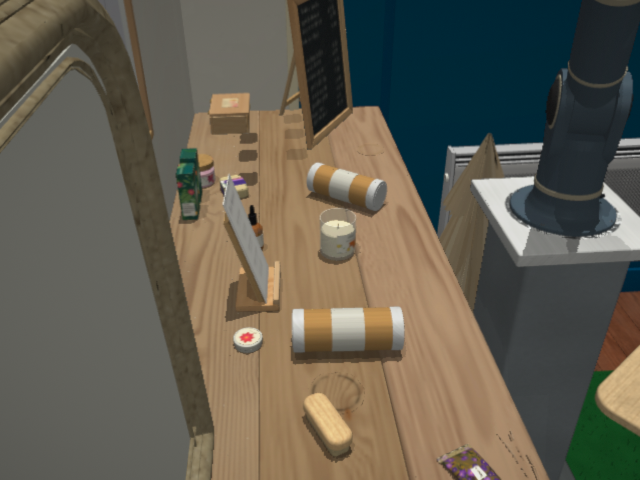

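Top view: the tubes are at about (189,290) and (476,316). The leftmost, (189,290), is the one meant, with the stand at (281,225), candle (353,294), dropper (363,200) and tin (204,202). Side view: the meant tube is at (348,330), its look-alike at (346,186).

```bash
python3 - <<'E'
from h import *
uv=np.stack(np.meshgrid(np.arange(640),np.arange(480)),-1).reshape(-1,2)
W={}
for n in("top","side"):
    z=np.load(n+"0.npz"); c=arm.calibration(n); d=z["d"].ravel(); ok=d>0
    P=pts(c,uv[ok],d=d[ok]); W[n]=P
    u=uv[ok]
    def box(nm,x0,y0,x1,y1,lo,hi):
        m=(u[:,0]>x0)&(u[:,0]<x1)&(u[:,1]>y0)&(u[:,1]<y1)&(P[:,2]>lo)&(P[:,2]<hi); Q=P[m]
        r=cv2.minAreaRect((Q[:,:2]*1000).astype(np.float32)); print(n,nm,m.sum(),np.round(r[0],1),np.round(r[1],1),round(r[2],2),"zmax",Q[:,2].max().round(4), "bounds",np.round(np.r_[Q[:,:2].min(0),Q[:,:2].max(0)],3)); return Q
    if n=="top":
        B=dict(tube=(155,225,222,350,.012,.2),standbase=(235,180,325,240,.008,.03),stand=(225,135,325,240,.01,.3),candle=(320,260,385,325,.01,.2),drop=(340,178,380,218,.01,.2),tin=(185,185,222,220,.006,.1))
    else: B=dict(tube=(280,295,415,365,.012,.2),standbase=(230,255,290,320,.008,.03),stand=(215,170,290,320,.01,.3),candle=(312,205,362,265,.01,.2),tin=(225,320,268,360,.006,.1))
    for k,b in B.items():
        Q=box(k,*b)
        if k=="tube":
            t=Q[Q[:,2]>.055]; e=np.cov(t[:,:2].T); w,v=np.linalg.eigh(e); print("  axis",v[:,1],t.mean(0),"ang",np.arctan(v[1,1]/v[0,1]))
im=np.load("top0.npz")["im"][215:365,120:400]
cv2.imwrite("pics/crop1.png",cv2.resize(im,None,fx=2.8,fy=2.8)[:,:,::-1])
print(arm.observe()["tcp_pos"],arm.observe()["tcp_rot"])
E
```

```text
top tube 4274 [511.7 381.7] [ 67.7 171.9] 87.37 zmax 0.0722 bounds [0.425 0.344 0.598 0.419]
  axis [-0.99895675  0.04566626] [0.51021535 0.38055232 0.06322421] ang -0.04568214311703385
top standbase 1227 [651.1 228.6] [113.6  75. ] 87.47 zmax 0.03 bounds [0.612 0.171 0.686 0.287]
top stand 6003 [654.2 228.5] [113.6  81. ] 87.47 zmax 0.214 bounds [0.612 0.171 0.696 0.287]
top candle 1696 [497.  113.3] [69.  70.1] 87.56 zmax 0.0815 bounds [0.462 0.079 0.532 0.148]
top drop 480 [658.9  90. ] [35.5 35.2] 78.84 zmax 0.1012 bounds [0.641 0.072 0.677 0.108]
top tin 567 [669.9 364.1] [46.2 45.8] 43.83 zmax 0.0197 bounds [0.647 0.34  0.694 0.387]
side tube 4734 [514.3 389.1] [ 60.2 172.1] 86.81 zmax 0.0715 bounds [0.429 0.359 0.601 0.424]
  axis [-0.99867542  0.05145293] [0.51531985 0.3924785  0.06387327] ang -0.051475663439970336
side standbase 1330 [654.5 230.6] [119.6  75. ] 88.36 zmax 0.03 bounds [0.616 0.17  0.693 0.291]
side stand 4255 [674.8  53.6] [ 93.7 481.3] 5.8 zmax 0.2144 bounds [ 0.616 -0.184  0.744  0.291]
side candle 1605 [499.2 112.7] [77.8 68.7] 84.09 zmax 0.0819 bounds [0.465 0.074 0.534 0.152]
side tin 553 [671.2 365.4] [46.9 46.5] 35.72 zmax 0.0192 bounds [0.649 0.34  0.694 0.39 ]
[0.21907679 0.63793349 0.24903027] [-3.13978433e+00  7.99410865e-05  2.81082559e+00]
```

View pics/crop1.png

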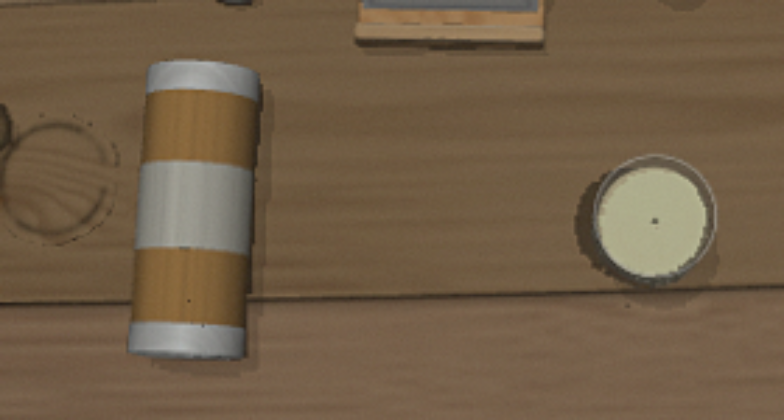

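Side by side, the crop confirms the choice: the brown tube with white band and metal caps left of the stand at crop (195,210), the candle at (655,220). The look-alike at top (476,316) lies far to the right. The tube must roll about 148 mm toward -y. I'll move above a point to its left, fingers open along its axis.

```bash
python3 -m creep '[[1,20,-12,0,-0.1],[1,50,-30,0,-0.22],[1,80,-49,0,-0.35],[1,110,-68,0,-0.48],[1,140,-86,0,-0.61],[1,170,-105,0,-0.74],[1,200,-123,0,-0.87],[1,230,-142,0,-1.0],[1,260,-160,0,-1.13],[1,280,-173,0,-1.23],[1,292,-180,0,-1.28],[1,292,-180,0,-1.28],[1,292,-180,0,-1.28],[1,292,-180,-40,-1.28],[1,292,-180,-80,-1.28],[1,292,-180,-120,-1.28],[1,292,-180,-150,-1.28],[1,292,-180,-150,-1.28]]'
python3 - <<'E'
from h import *
c,im,d=snap("wrist"); cv2.imwrite("pics/w1.png",im[:,:,::-1])
c,im,d=snap("side"); cv2.imwrite("pics/s1.png",im[:,:,::-1])
o=arm.observe(); print(o["tcp_pos"],o["tcp_rot"],o["wrist_force"],o["q"])
E
```

```text
t: 1.9
tcp_pos: [0.5063, 0.4583, 0.095]
tcp_rot: [-3.133, 0.006, 1.535]
wrist_force: [0.2, 0.3, 0.1]
grip_width: 0.0857
gripper_force: 0.0
[0.51008304 0.45998664 0.1004013 ] [-3.14096090e+00 -6.73943752e-04  1.53362629e+00] [-0.45976297  0.81012097 -0.01044824] [-0.97282879  0.64066593  0.26358911  1.6458716  -0.20431047  0.88210366
 -0.66600695]
```

View pics/s1.png

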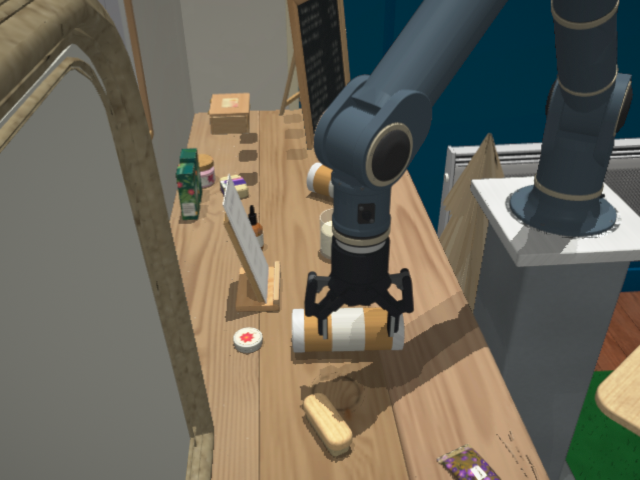

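The side view shows the open fingers straddling the tube's length at (322,318) and (393,318), hanging on its left. Next: descend, then creep toward it.

```bash
python3 -m creep '[[1,0,0,-20,0],[1,0,0,-40,0],[1,0,0,-52,0],[1,0,0,-57,0],[1,0,0,-57,0],[1,0,-4,-57,0],[1,0,-8,-57,0],[1,0,-12,-57,0],[1,-1,-15,-57,0],[1,-1,-18,-57,0],[1,-1,-20,-57,0],[1,-1,-22,-57,0],[1,-1,-24,-57,0],[1,-1,-26,-57,0],[1,-1,-26,-57,0]]'
cat > loc.py <<'E'
from h import *
import sys
uv=np.stack(np.meshgrid(np.arange(640),np.arange(480)),-1).reshape(-1,2)
c,im,d=snap("top"); cv2.imwrite(sys.argv[1],im[:,:,::-1]); d=d.ravel(); P=pts(c,uv,d=d)
h=cv2.cvtColor(im,cv2.COLOR_RGB2HSV).reshape(-1,3)
g=(d>0)&(P[:,0]>.40)&(P[:,0]<.61)&(P[:,1]>.155)&(P[:,1]<.45)&(P[:,2]>.012)&(P[:,2]<.076)
m=g&~(h[:,2]<70)
m=cv2.morphologyEx(m.reshape(480,640).astype(np.uint8),cv2.MORPH_OPEN,np.ones((5,5)))
n,l,s,_=cv2.connectedComponentsWithStats(m); k=1+s[1:,4].argmax(); Q=P[(l==k).ravel()]
r=cv2.minAreaRect((Q[:,:2]*1000).astype(np.float32)); print(r)
S=np.array([.655,.229]);ex=np.array([.9991,-.042]);ey=np.array([.042,.9991])
v=np.array(r[0])/1000-S; print("stand frame mm",v@ex*1e3,v@ey*1e3)
q=(Q[:,:2]-S); print("y extents",np.percentile(q@ey*1e3,[1,99]),"x",np.percentile(q@ex*1e3,[1,99]))
o=arm.observe(); print(o["t"],o["tcp_pos"],o["wrist_force"])
E
python3 loc.py pics/t2.png
```

```text
t: 3.5
tcp_pos: [0.5103, 0.432, 0.043]
tcp_rot: [3.142, 0.0, 1.53]
wrist_force: [0.3, 0.1, -0.2]
grip_width: 0.0852
gripper_force: 0.0
((511.7342529296875, 380.8458251953125), (65.58135223388672, 171.5959014892578), 87.46258544921875)
stand frame mm -149.5143325561523 145.6920025756836
y extents [114.00739071 174.65251699] x [-232.59376621  -65.86672384]
3.55 [0.51025735 0.43226471 0.0430074 ] [-0.20011446  0.41924215 -0.44093502]
```

```bash
python3 -m creep '[[1,0,-2,0,0],[1,0,-4,0,0],[1,0,-7,0,0],[1,0,-10,0,0],[1,-1,-13,0,0],[1,-1,-16,0,0],[1,-1,-19,0,0],[1,-1,-22,0,0],[1,-1,-25,0,0],[1,-1,-28,0,0],[1,-1,-31,0,0],[1,-1,-34,0,0],[1,-2,-37,0,0],[1,-2,-40,0,0],[1,-2,-43,0,0],[1,-2,-46,0,0],[1,-2,-49,0,0],[1,-2,-52,0,0],[1,-2,-54,0,0],[1,-2,-55,0,0]]'; python3 loc.py pics/t3.png
```

```text
t: 5.55
tcp_pos: [0.5083, 0.3771, 0.043]
tcp_rot: [3.142, 0.0, 1.531]
wrist_force: [0.1, 0.7, 0.0]
grip_width: 0.0852
gripper_force: 0.0
((509.2910461425781, 329.885986328125), (67.96273040771484, 170.67205810546875), 87.40705108642578)
stand frame mm -149.81502722473147 94.67541287841794
y extents [ 61.45417783 124.31571475] x [-232.83518918  -66.26942214]
5.6 [0.50828247 0.37702418 0.04305014] [-0.60004455 -0.13984601 -1.12946137]
```

View pics/t3.png

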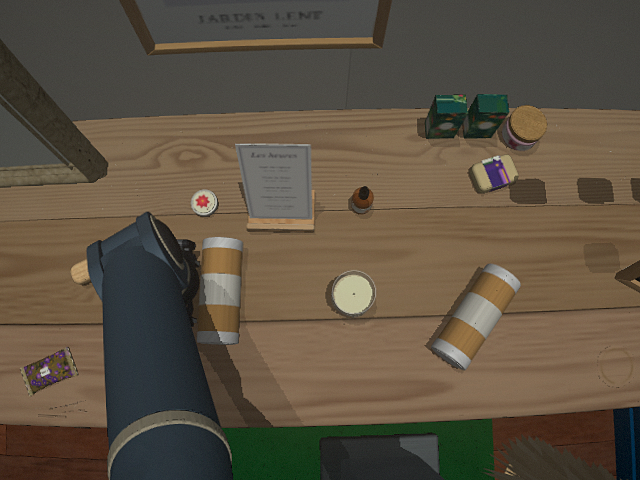

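The tube, now at (220,290), has rolled 52 mm and is still parallel, with the hand behind it. Continuing.

```bash
python3 -m creep '[[1,0,-2,0,0],[1,0,-5,0,0],[1,0,-8,0,0],[1,0,-11,0,0],[1,-1,-14,0,0],[1,-1,-17,0,0],[1,-1,-20,0,0],[1,-1,-23,0,0],[1,-1,-26,0,0],[1,-1,-29,0,0],[1,-1,-32,0,0],[1,-2,-35,0,0],[1,-2,-38,0,0],[1,-2,-41,0,0],[1,-2,-44,0,0],[1,-2,-47,0,0],[1,-2,-50,0,0],[1,-3,-53,0,0],[1,-3,-56,0,0],[1,-3,-58,0,0]]'; python3 loc.py pics/t4.png
```

```text
t: 7.6
tcp_pos: [0.5052, 0.319, 0.043]
tcp_rot: [3.142, 0.0, 1.531]
wrist_force: [-0.4, -0.3, -0.1]
grip_width: 0.0854
gripper_force: 0.0
((506.6109619140625, 272.26202392578125), (64.94486999511719, 170.329345703125), 87.59476470947266)
stand frame mm -150.07249295654296 36.99074850463866
y extents [ 5.48840864 66.08507447] x [-232.96522959  -66.68964925]
7.65 [0.50524047 0.31866711 0.04303239] [ 0.61747655  0.37660856 -0.33219811]
```

```bash
python3 -m creep '[[1,0,-2,0,0],[1,0,-4,0,0],[1,0,-6,0,0],[1,0,-8,0,0],[1,0,-10,0,0],[1,0,-12,0,0],[1,-1,-14,0,0],[1,-1,-16,0,0],[1,-1,-18,0,0],[1,-1,-20,0,0],[1,-1,-22,0,0],[1,-1,-24,0,0],[1,-1,-26,0,0],[1,-1,-28,0,0],[1,-1,-30,0,0],[1,-1,-32,0,0],[1,-1,-33,0,0],[1,-1,-34,0,0],[1,-1,-34,0,0],[1,-1,-34,0,0]]'; python3 loc.py pics/t5.png
```

```text
t: 9.65
tcp_pos: [0.5042, 0.2855, 0.043]
tcp_rot: [3.142, -0.0, 1.531]
wrist_force: [-0.5, -0.5, -0.1]
grip_width: 0.0855
gripper_force: 0.0
((505.4872741699219, 238.23721313476562), (66.48783111572266, 170.21377563476562), 88.41679382324219)
stand frame mm -149.7661273284912 2.9493651580810383
y extents [-28.20761684  30.5909125 ] x [-231.37776386  -66.86426877]
9.7 [0.5042383  0.28549432 0.04304189] [-0.09477976 -0.26196435 -0.90073595]
```

Within about 3 mm. I'll back straight off, lift, and check with a clear view.

```bash
python3 -m creep '[[1,0,5,0,0],[1,0,15,0,0],[1,1,30,0,0],[1,2,50,0,0],[1,3,70,10,0],[1,4,90,40,0],[1,4,110,80,0],[1,0,140,120,0],[1,0,170,160,0],[1,0,200,180,0],[1,0,220,180,0],[1,0,220,180,0],[1,0,220,180,0]]'; python3 loc.py pics/t6.png
python3 - <<'E'
from h import *
uv=np.stack(np.meshgrid(np.arange(640),np.arange(480)),-1).reshape(-1,2)
for n,B in dict(top=dict(stand=(.60,.16,.72,.30,.008,.3),candle=(.44,.06,.55,.165,.01,.2),drop=(.62,.05,.70,.13,.01,.2),tin=(.63,.32,.71,.41,.006,.1)),side=dict(stand=(.60,.16,.72,.30,.008,.03),tube=(.4,.17,.605,.31,.012,.09))).items():
    c,im,d=snap(n); d=d.ravel(); P=pts(c,uv,d=d)
    for k,(a,b,e,f,l,h) in B.items():
        Q=P[(d>0)&(P[:,0]>a)&(P[:,1]>b)&(P[:,0]<e)&(P[:,1]<f)&(P[:,2]>l)&(P[:,2]<h)]
        print(n,k,cv2.minAreaRect((Q[:,:2]*1000).astype(np.float32)))
E
```

```text
t: 11.0
tcp_pos: [0.5031, 0.5063, 0.2222]
tcp_rot: [-3.141, 0.001, 1.533]
wrist_force: [0.4, -0.1, -0.6]
grip_width: 0.0853
gripper_force: 0.0
((505.1915283203125, 240.0421905517578), (67.14236450195312, 170.45120239257812), 87.19577026367188)
stand frame mm -150.13741605834957 4.740296769714357
y extents [-28.02264143  36.0603207 ] x [-233.95501208  -67.45851523]
11.05 [0.50381795 0.50491402 0.22208572] [-0.44116442 -0.74361772 -0.17424591]
top stand ((654.2215576171875, 228.5005340576172), (113.63604736328125, 80.50687408447266), 87.55867767333984)
top candle ((496.95721435546875, 113.24027252197266), (69.16563415527344, 70.07893371582031), 88.834228515625)
top drop ((659.0326538085938, 89.9947509765625), (35.57614517211914, 35.2746696472168), 78.08146667480469)
top tin ((670.56591796875, 363.4888610839844), (47.091793060302734, 45.34053039550781), 17.920806884765625)
side stand ((654.5289306640625, 230.97882080078125), (119.13427734375, 75.16805267333984), 88.06903839111328)
side tube ((507.6273193359375, 246.67787170410156), (59.027557373046875, 172.0696258544922), 87.19022369384766)
```

View pics/t6.png

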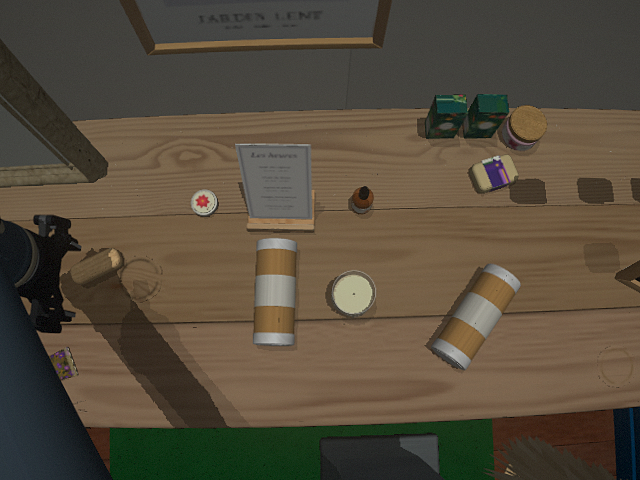

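The tube lies at (275,291), straight in front of the stand: about 5 mm off its middle line, 150 mm before its origin, parallel to within 0.01 rad. The bystanders haven't moved and the hand is clear.

```bash
python3 -c "
from bench import arm
print(arm.sign_off())"
```

```text
the job is handed in; nothing more can be done
None
```

The gift tube was rolled to about 5 mm off the stand's middle line, 150 mm in front of its origin and parallel to it, with the bystanders unmoved and the hand clear; the job is handed in, but no verdict came back.

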